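# Put the polishing kit away in its foam inlays

## Robot

A 6-joint arm with a two-finger parallel gripper is mounted at the origin on the work surface. World frame = base frame: x ahead of the robot, y to its left, z up, the work surface at z = 0. Lengths are in mm, angles in rad, forces in N, time in s.
With the tool pointing down it reaches from about 350 to 875 mm from the base axis. Payload 4.2 kg.
Tool frame: the origin (TCP) lies between the finger pads; the fingertips stand 8 mm ahead of it and the grasp point (between the pads) lies 11 mm behind it; z points along the fingers, y is the line along which they close (so a half turn about z gives the same grasp; the last joint's range is limited). The gripper opens to 85 mm and grips with 20 to 120 N. Pads are 22 mm wide; open, the fingers measure 114 mm over their backs; the gripper's body (76 mm by 85 mm) begins 54 mm behind the grasp point. The pads swing forward as they close: fully open they stand 13 mm farther back than shut.
Start: joints at [-0.868, 0.385, 0.008, 0, -1.194, -0.259], TCP at [268.371, -564.426, 216.412] pointing down, gripper open.
Joint ranges: [-3.14, 3.14], [-1.21, 2.06], [-1.07, 1.41], [-3.16, 2.05], [-2.99, -0.16], [-3.1, 3.1]. Speed limits (rad/s): [2.79, 2.79, 3.14, 3.14, 3.14, 3.14].

## Interface

Orientations are given as a unit quaternion [x, y, z, w].
In Python, from bench import read_state, get_image, camera_params, job_done gives the robot as it stands.
- The arm moves only by the tool drive_tool, never from a script. Its argument "moves" is a list that holds one entry, the list of rows, each a list of 7 numbers: the shift along the tool's x, y, z in m, then the turn, a rotation vector about the tool's x, y, z in rad, then the closure in counts, from 0 (fully open) to 255 (shut). A call has 1 to 8 rows; each row shifts and turns the commanded pose from where the row before left it, along the tool's axes as they then stand; what a row does not reach is not made up. A row lasts 1/12 s, in which the tool goes at most 41.7 mm and 7.16 degrees, less where a joint would pass 70% of its speed; a pose out of reach is approached as far as the arm can. A call is refused whole if a number of a shift passes 0.0417 or a number of a turn 0.125, either way. A call with a gripper value outside its range is refused whole. The fingers move at their own pace and stop on an object; the grip force is fixed at half the most. Time passes only in rows, so rows that do not move let the fingers close. It gives the time, the measured TCP pose, the force and the opening at its end, in the units of the state.
- read_state(): the state, without advancing time (a new reading comes with each control period).
- get_image(name): name is "scene" or "top" or "wrist"; returns the picture (400x640x3 uint8, blue, green, red); there is no depth.
- camera_params(name): a dict with "mtx" (3x3 intrinsics, pixels), "extrinsics" (4x4, takes a point from camera to world coordinates). Camera axes: x right, y up, looking along -z (the intrinsics and any distortion apply to the point x, -y, -z); pixel columns grow to the right and rows downward; lengths in mm; the calibration is good to about 2 mm. The wrist camera is an equidistant fisheye: a pixel r from the principal point sees the ray r / f radians off the axis. A picture is of the moment at which its call begins: read the wrist's pose just before it. camera_params takes no time and is no camera call; for the wrist camera it gives the pose at the moment of the call.
- job_done(): hands the job in, once; it reports no verdict.
The state is a dict: "clock": time; "joints": joint angles; "joint_vel": joint speeds; "joint_efforts": joint torques, N m; "position": TCP position; "ee_rot": TCP orientation; "contact_force": force on the tool from outside, world axes, zero at the start; "wrist_torque": the same for the moment, N m; "gripper_width": finger opening in mm.
Only numpy, scipy, OpenCV 4.12 (cv2) and the standard library are available. Lean on these libraries where they do the work, as an engineer would, in place of code of your own. Each camera call takes 0.05 s, during which the arm holds its last target. There are 200 camera calls.

## Task

Put the polishing kit away: set the large wheel, the small wheel, the compound bar and the dressing stick each in the foam inlay whose cut-out has its own shape and size, lying flat and fully down in it. Set them down, do not drop them (wheels crack), and do not knock over the amber bottle.

Things in the scene. Friction and masses are not known exactly. Their poses are not given: they have to be found in the camera images.
- wheel_large: large dark grey abrasive polishing wheel lying flat on the bench: disc 66 mm in diameter, 34 mm thick, small centre bore with a paper washer round it. About 0.22 kg. Origin at the centre of its underside, z up along its axis. Grip across the diameter from above.
- wheel_small: small cream hard-felt polishing wheel lying flat: disc 42 mm in diameter, 34 mm thick, small centre bore. About 0.05 kg. Origin at the centre of its underside, z up along its axis.
- compound_bar: bar of hard brown polishing compound with a paper band near one end, 100 mm long (its x), 48 mm wide (its y), 36 mm high, about 0.26 kg. Origin at the centre of its underside.
- dressing_stick: light grey wheel-dressing stone stick, 90 mm long (its x), 26 mm wide (its y), 32 mm high, about 0.16 kg. Origin at the centre of its underside.
- inlay_round_large: fixed foam inlay, 140 (x) x 100 (y) x 22 mm, near-black over blue. Origin: centre of its underside. In its middle: a round cut-out 82 mm in diameter, 9 mm deep, blue floor 13 mm and rim 22 mm above the bench; the place for the large wheel. 8 mm gap all round, too little for fingers: keep the fingertips above the rim (grip 13 mm or more above the part's underside).
- inlay_round_small: fixed foam inlay, 140 (x) x 100 (y) x 22 mm, near-black over blue. Origin: centre of its underside. In its middle: a round cut-out 58 mm in diameter, 9 mm deep, blue floor 13 mm and rim 22 mm above the bench; the place for the small wheel. 8 mm gap all round, too little for fingers: keep the fingertips above the rim (grip 13 mm or more above the part's underside).
- inlay_oblong_wide: fixed foam inlay, 140 (x) x 100 (y) x 22 mm, near-black over blue. Origin: centre of its underside. In its middle: a rectangular cut-out 116 mm (along x) by 64 mm (along y), 9 mm deep, blue floor 13 mm and rim 22 mm above the bench; the place for the compound bar, lengthwise along x. 8 mm gap all round, too little for fingers: keep the fingertips above the rim (grip 13 mm or more above the part's underside).
- inlay_oblong_narrow: fixed foam inlay, 140 (x) x 100 (y) x 22 mm, near-black over blue. Origin: centre of its underside. In its middle: a rectangular cut-out 106 mm (along x) by 42 mm (along y), 9 mm deep, blue floor 13 mm and rim 22 mm above the bench; the place for the dressing stick, lengthwise along x. 8 mm gap all round, too little for fingers: keep the fingertips above the rim (grip 13 mm or more above the part's underside).
- amber_bottle: small amber glass bottle with a black cap standing loose among the inlays at the far middle, 40 mm in diameter, 75 mm tall, origin at the centre of its underside. Not to be knocked over. Other small low tools (under 30 mm tall) lie between the inlays.
Mind the look-alikes: they are no part of the job. Of the things like the dressing_stick, leave any that is green or yellow; of the rest the smaller one is meant.

How it is judged (in metres and radians):
At the end, for the whole second after the job is handed in: Each of the four parts lies in its own inlay's cut-out: within 14 mm of its centre, its underside less than 4 mm above the cut-out's floor, level within 0.1 rad, at rest and released (horizontal distance between wheel_large and inlay_round_large below 0.014 m and z of wheel_large in the frame of inlay_round_large below 0.017 m and angle between each of wheel_large, wheel_small, compound_bar, dressing_stick's own z axis and vertical below 0.1 rad and linear speed of each of wheel_large, wheel_small, compound_bar, dressing_stick below 0.02 m/s and contact force between the fingers and wheel_large below 0.05 N and horizontal distance between wheel_small and inlay_round_small below 0.014 m and z of wheel_small in the frame of inlay_round_small below 0.017 m and contact force between the fingers and wheel_small below 0.05 N and horizontal distance between compound_bar and inlay_oblong_wide below 0.014 m and z of compound_bar in the frame of inlay_oblong_wide below 0.017 m and contact force between the fingers and compound_bar below 0.05 N and horizontal distance between dressing_stick and inlay_oblong_narrow below 0.014 m and z of dressing_stick in the frame of inlay_oblong_narrow below 0.017 m and contact force between the fingers and dressing_stick below 0.05 N); the robot touches nothing.
It fails at once if the amber bottle is knocked over (angle between amber_bottle's own z axis and vertical above 0.6 rad).
It fails at once if the large wheel is dropped (in free fall faster than 0.8 m/s, a drop of about 33 mm) (contact force between wheel_large and anything else below 0.02 N and linear speed of wheel_large above 0.8 m/s).
It fails at once if the small wheel is dropped (in free fall faster than 0.8 m/s, a drop of about 33 mm) (contact force between wheel_small and anything else below 0.02 N and linear speed of wheel_small above 0.8 m/s).
It fails at once if the compound bar is dropped (in free fall faster than 0.8 m/s, a drop of about 33 mm) (contact force between compound_bar and anything else below 0.02 N and linear speed of compound_bar above 0.8 m/s).
It fails at once if the dressing stick is dropped (in free fall faster than 0.8 m/s, a drop of about 33 mm) (contact force between dressing_stick and anything else below 0.02 N and linear speed of dressing_stick above 0.8 m/s).
It also fails if it takes over 112 s, if anything falls off the work surface, if the arm or the gripper's body presses on something with over 40 N, if the wrist force passes 120 N, or if a joint passes its speed limit or range.

## Working session

There is one attempt and no reset: what is moved stays moved. The work goes in short steps, Python scripts to look and compute and a tool call to move; the robot and the scene stay as the last step left them, time stands still between calls to the robot, and variables do not carry over. Pictures are saved under pics/ and viewed, on a budget of 14 in all, crops included, one or two more only if the job needs it, and the job is handed in when it is done.

Besides the shell and the picture viewer there is one more tool, called after "Request:" as name(argument=value, ...) on one line, values as JSON. drive_tool: Moves the arm, as the interface text tells. Its arguments: {"type":"object","properties":{"moves":{"type":"array"}},"required":["moves"]}

```bash
mkdir -p pics; ls
python3 - <<'E'
from bench import *
import cv2
for n in ("scene","top"):
    cv2.imwrite(f"pics/{n}0.png",get_image(n)); p=camera_params(n); print(n,p)
print(read_state())
E
```

```text
pics
scene {'mtx': array([[403.50514063,   0.        , 320.30038967],
       [  0.        , 403.50514063, 198.41074399],
       [  0.        ,   0.        ,   1.        ]]), 'extrinsics': array([[-5.43732548e-01, -5.56508957e-01,  6.28213895e-01,
         1.27860144e+03],
       [ 8.39258272e-01, -3.61158149e-01,  4.06460754e-01,
         5.53130124e+02],
       [ 6.85517210e-04,  7.48239649e-01,  6.63428186e-01,
         9.05161010e+02],
       [ 0.00000000e+00,  0.00000000e+00,  0.00000000e+00,
         1.00000000e+00]])}
top {'mtx': array([[415.09405326,   0.        , 315.04659817],
       [  0.        , 415.09405326, 197.18866587],
       [  0.        ,   0.        ,   1.        ]]), 'extrinsics': array([[ 2.35524867e-02,  9.98047999e-01, -5.78400529e-02,
         3.32422463e+02],
       [-9.99594583e-01,  2.44358896e-02,  1.46136200e-02,
         3.70814703e+00],
       [ 1.59984674e-02,  5.74724165e-02,  9.98218899e-01,
         1.51774311e+03],
       [ 0.00000000e+00,  0.00000000e+00,  0.00000000e+00,
         1.00000000e+00]])}
{'clock': 0.1, 'joints': array([-8.68407491e-01,  3.85466515e-01,  6.75838005e-03, -4.29833364e-04,
       -1.19396782e+00, -2.58574668e-01]), 'joint_vel': array([ 0.0005206 , -0.00307904,  0.00308432,  0.00075012, -0.00014101,
       -0.00013884]), 'joint_efforts': array([-7.21950455e-04, -3.93318844e+01,  1.88929725e+01,  4.19799283e+00,
       -2.61321526e-03, -3.32596057e-07]), 'position': array([ 268.13414251, -563.95962165,  215.43807523]), 'ee_rot': array([-2.20012914e-01,  9.75496486e-01,  9.25734280e-04, -2.57244615e-04]), 'contact_force': array([-0.3311054 ,  0.46932039, -0.35357464]), 'wrist_torque': array([-0.02617258, -0.01478956,  0.01182451]), 'gripper_width': 85.8008148195457}
```

Run:
```python
import cv2
im=cv2.imread("pics/top0.png"); cv2.imwrite("pics/top0c.png",cv2.resize(im,(800,500),interpolation=cv2.INTER_CUBIC))
```

```text
(no output)
```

View pics/top0.png

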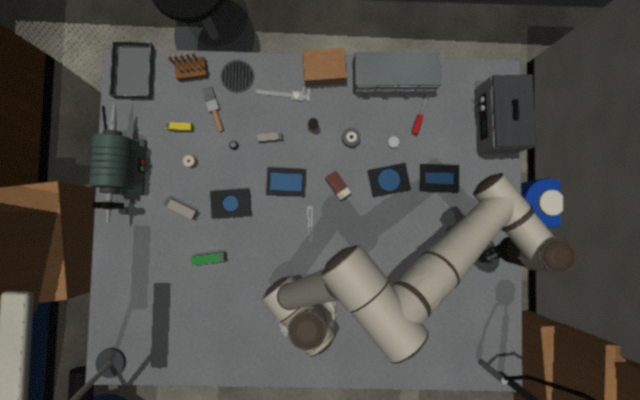

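View pics/scene0.png

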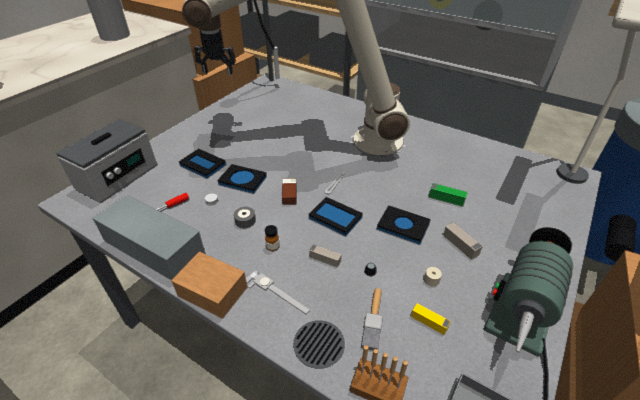

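Top view: inlays are round-small (231,203), oblong-wide (286,181), round-large (389,180) and oblong-narrow (439,178). Parts are large wheel (351,137), small wheel (189,161), bar (338,185) and bottle (313,125). The stick candidates are grey (269,138), grey (182,208), green (208,258) and yellow (180,127). Green and yellow are excluded, and (269,138) looks like the smaller grey. I'll confirm that by crop and measurement.

```bash
cat > h.py <<'E'
import numpy as np, cv2
from bench import *
def ray(n,uv,p=None):
    p=p or camera_params(n); K,E=p["mtx"],p["extrinsics"]
    x=(uv[0]-K[0,2])/K[0,0]; y=(uv[1]-K[1,2])/K[1,1]
    if n=="wrist":
        r=np.hypot(x,y); s=np.sin(r)/max(r,1e-9); d=np.array([x*s,-y*s,-np.cos(r)])
    else: d=np.array([x,-y,-1.])
    return E[:3,3],E[:3,:3]@d
def onz(n,uv,z,p=None):
    o,d=ray(n,uv,p); return o+d*(z-o[2])/d[2]
E
python3 - <<'E'
from h import *
p=camera_params("top"); im=cv2.imread("pics/top0.png")
g=im.astype(int); bg=cv2.medianBlur(im,61).astype(int)
def blob(name,c,r,mask,z):
    x0,y0=c[0]-r,c[1]-r
    m=mask[y0:y0+2*r,x0:x0+2*r].astype(np.uint8)
    n,l,s,ct=cv2.connectedComponentsWithStats(m)
    k=1+np.argmax(s[1:,4]); cs,_=cv2.findContours((l==k).astype(np.uint8),0,1)
    ys,xs=np.nonzero(l==k)
    P=np.array([onz("top",(x+x0,y+y0),z,p)[:2] for x,y in zip(xs,ys)],np.float32)
    (cx,cy),(w,h),a=cv2.minAreaRect(P); C=P.mean(0); ev,V=np.linalg.eigh(np.cov(P.T))
    print(name,"px",ct[k]+[x0,y0],"mean",C.round(1),"rect",round(cx),round(cy),round(w),round(h),"yaw",np.arctan2(V[1,1],V[0,1]).round(3),"n",len(P))
gray=im.mean(2); d=np.abs(g-bg).sum(2)
blue=(g[...,0]-g[...,2])>30
brown=(g[...,2]-g[...,0])>20
warm=(g[...,2]-g[...,0])>6
for nm,c in dict(rs=(231,203),ow=(286,181),rl=(389,180),on=(439,178)).items(): blob(nm,c,24,blue,13); blob(nm+"dark",c,34,(gray<55)|blue,22)
blob("bar",(338,185),20,brown|((gray>140)),36)
blob("wsmall",(189,161),12,gray>bg.mean(2)+12,34)
blob("stickA",(269,138),18,(gray>bg.mean(2)+8)|warm,32)
blob("stickB",(182,208),22,(gray>bg.mean(2)+8)|warm,32)
blob("wlarge",(351,137),16,d>50,34)
blob("bottle",(313,125),12,gray<60,75)
a=im[100:165,145:305]; b=im[175:240,145:305]
s=im[230:285,290:370]
sc=get_image("scene"); 
rows=np.vstack([cv2.resize(im[115:225,155:415],(780,330),interpolation=2),cv2.resize(sc[190:270,220:500],(780,223),interpolation=2)])
cv2.imwrite("pics/crop1.png",rows)
E
```

```text
rs px [229.87562189 202.92537313] mean [391.3 289.2] rect 393 291 54 54 yaw 2.598 n 201
rsdark px [230.45409674 203.08292201] mean [390.5 285.4] rect 391 285 96 139 yaw 1.672 n 1013
ow px [285.53979239 181.29238754] mean [474.9  90.3] rect 475 90 118 65 yaw 1.537 n 578
owdark px [285.53641026 181.58153846] mean [473.   89.7] rect 473 90 98 134 yaw 1.542 n 975
rl px [388.68542199 179.44757033] mean [ 491.1 -285.6] rect 491 -285 77 77 yaw -3.06 n 391
rldark px [388.72369715 179.75319567] mean [ 489. -284.] rect 489 -284 98 139 yaw 1.771 n 1017
on px [439.08571429 177.72380952] mean [ 502.  -470.4] rect 503 -470 40 103 yaw 1.563 n 315
ondark px [439.03186504 177.84723524] mean [ 500.6 -467.4] rect 500 -467 101 139 yaw 1.54 n 1067
bar px [337.56466877 184.38801262] mean [466.2 -97.6] rect 464 -99 96 46 yaw -2.446 n 317
wsmall px [187.52830189 160.26415094] mean [539.6 441.7] rect 539 442 40 39 yaw 2.861 n 106
stickA px [267.26256983 136.45251397] mean [633.8 159.6] rect 634 160 30 79 yaw 1.684 n 179
stickB px [180.73702422 208.60207612] mean [366.1 459.3] rect 365 459 104 36 yaw 1.131 n 289
wlarge px [350.70817121 138.42412451] mean [ 634.3 -141.9] rect 635 -142 71 69 yaw -2.887 n 257
bottle px [313.02941176 124.80392157] mean [670.8  -4.3] rect 670 -3 44 33 yaw -2.91 n 102
```

View pics/crop1.png

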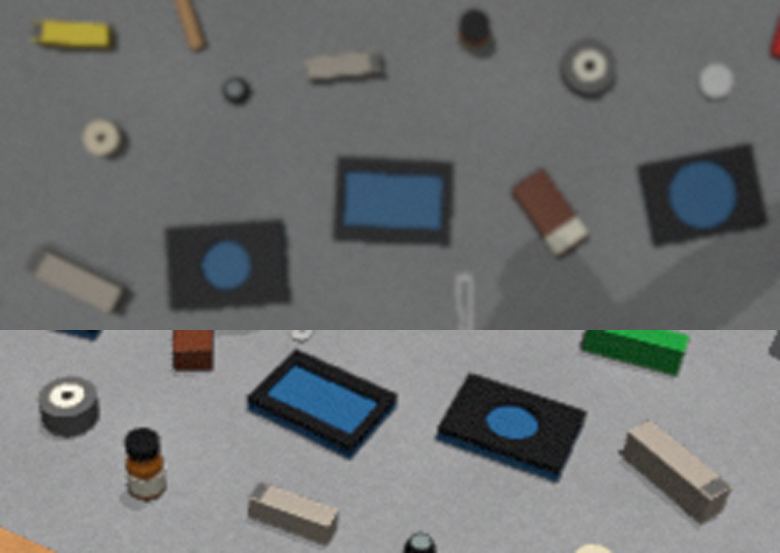

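The scene shows A (269,138) at ~90 mm, shorter than B (182,208) at ~120 mm, so A is the dressing stick. Next I'll go above the large wheel.

```bash
cat >> h.py <<'E'
from scipy.spatial.transform import Rotation as Ro
def pose():
    s=read_state(); R=Ro.from_quat(s["ee_rot"]).as_matrix(); return s,np.array(s["position"]),R
def plan(x,y,z,yaw=None):
    "turn (tool z) first, then shifts in tool axes; yaw = world angle of the closing axis"
    s,p,R=pose(); ya=np.arctan2(R[1,1],R[0,1]); t=0
    if yaw is not None: t=-((yaw-ya+np.pi/2)%np.pi-np.pi/2)
    R2=R@Ro.from_rotvec([0,0,t]).as_matrix()
    d=R2.T@(np.array([x,y,z])-p)
    print("t",round(s["clock"],1),"at",p.round(1),"yaw",ya.round(3),"tilt",R[:2,2].round(4),"turn",round(t,3),"shift mm",d.round(1),"rows>=",np.ceil(np.linalg.norm(d)/41),"w",round(s["gripper_width"],1),"j6",s["joints"][5].round(2))
def wl(name):
    p=camera_params("wrist"); im=get_image("wrist"); cv2.imwrite(f"pics/{name}.png",im); np.savez(f"pics/{name}.npz",**p); return im,p
E
python3 -c "
from h import *
plan(630,-142,200)"
```

```text
t 0.1 at [ 268.1 -564.   215.5] yaw 2.014 tilt [-0.0009  0.0015] turn 0 shift mm [-508.   225.8   15.9] rows>= 14.0 w 85.1 j6 -0.26
```

Request:
drive_tool(moves=[[[-0.034,0.015,0.001,0,0,0,0],[-0.034,0.015,0.001,0,0,0,0],[-0.034,0.015,0.001,0,0,0,0],[-0.034,0.015,0.001,0,0,0,0],[-0.034,0.015,0.001,0,0,0,0],[-0.034,0.015,0.001,0,0,0,0],[-0.034,0.015,0.001,0,0,0,0],[-0.034,0.015,0.001,0,0,0,0]]])

```text
clock: 0.82
position: [463.2, -337.6, 208.2]
ee_rot: [-0.22, 0.975, 0.0, -0.0]
contact_force: [0.3, 0.1, -0.7]
gripper_width: 85.5
```

Request:
drive_tool(moves=[[[-0.034,0.015,0.001,0,0,0,0],[-0.034,0.015,0.001,0,0,0,0],[-0.034,0.015,0.001,0,0,0,0],[-0.034,0.015,0.001,0,0,0,0],[-0.034,0.015,0.001,0,0,0,0],[-0.034,0.015,0.001,0,0,0,0],[-0.034,0.015,0.001,0,0,0,0],[0,0,0,0,0,0,0]]])

```text
clock: 1.48
position: [635.7, -137.5, 199.8]
ee_rot: [-0.223, 0.975, 0.0, 0.0]
contact_force: [1.1, -0.5, 0.0]
gripper_width: 85.3
```

```bash
python3 -c "
from h import *
plan(634,-142,20)
im,p=wl('w1');print(p['mtx'],p['extrinsics'])"
```

```text
t 1.5 at [ 635.7 -137.5  199.8] yaw 2.02 tilt [0.0002 0.0005] turn 0 shift mm [  3.6  -3.3 179.8] rows>= 5.0 w 85.3 j6 -1.16
[[309.70691629   0.         321.22977155]
 [  0.         309.70691629 205.71702192]
 [  0.           0.           1.        ]] [[-4.34133914e-01 -8.58039674e-01 -2.74400551e-01  5.64272335e+02]
 [ 9.00848328e-01 -4.13566702e-01 -1.32041178e-01 -1.71700848e+02]
 [-1.86361512e-04 -3.04516831e-01  9.52506937e-01  3.57089464e+02]
 [ 0.00000000e+00  0.00000000e+00  0.00000000e+00  1.00000000e+00]]
```

View pics/w1.png

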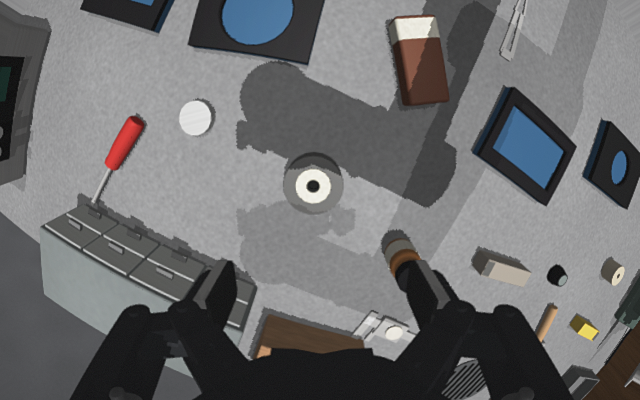

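The wrist view shows the wheel's washer at (313,186), with the bar, several inlays and the stick also visible. I'll measure the wheel from the washer and cross-check with the top estimate. The round-large inlay, bar and wide inlay can be measured here too.

```bash
cat >> h.py <<'E'
def meas(im,p,name,c,r,mask,z,cam="wrist"):
    x0,y0=max(c[0]-r,0),max(c[1]-r,0)
    m=mask[y0:c[1]+r,x0:c[0]+r].astype(np.uint8)
    n,l,s,ct=cv2.connectedComponentsWithStats(m); k=1+np.argmax(s[1:,4])
    ys,xs=np.nonzero(l==k)
    P=np.array([onz(cam,(x+x0,y+y0),z,p)[:2] for x,y in zip(xs,ys)],np.float32)
    (cx,cy),(w,h),a=cv2.minAreaRect(P); B=cv2.boxPoints(((cx,cy),(w,h),a)); e=B[1]-B[0]; f=B[2]-B[1]; e=e if np.linalg.norm(e)>np.linalg.norm(f) else f
    print(name,"px",(ct[k]+[x0,y0]).round(1),"mean",P.mean(0).round(1),"rect",[round(float(v),1) for v in(cx,cy,w,h)],"longaxis",round(float(np.arctan2(e[1],e[0])%np.pi),3))
E
python3 -c "
from h import *
im=cv2.imread('pics/w1.png'); p=dict(np.load('pics/w1.npz')); g=im.astype(int); gr=im.mean(2)
blue=g[...,0]-g[...,2]>40
meas(im,p,'washer',(313,186),25,(gr>185),34)
meas(im,p,'rl',(257,12),50,blue,13)
meas(im,p,'ow',(525,147),50,blue,13)
brown=(g[...,2]-g[...,0]>35)
meas(im,p,'barbrown',(420,60),55,brown,36)
print(onz('wrist',(391,19),36,p),onz('wrist',(435,15),36,p))
o,d=ray('wrist',(223,275),p)
"
```

```text
washer px [312.8 185.7] mean [ 641.  -144.8] rect [640.9, -144.7, 36.6, 36.7] longaxis 2.02
rl px [255.9  19.2] mean [ 499.2 -283.8] rect [502.1, -283.3, 54.8, 81.1] longaxis 1.926
ow px [528.2 147.5] mean [473.9  86.1] rect [473.7, 89.9, 111.7, 63.3] longaxis 1.543
barbrown px [411.6  56.9] mean [ 469.4 -113.1] rect [472.8, -105.1, 55.4, 30.8] longaxis 0.619
[ 442.46526798 -150.23962815   36.        ] [ 411.43385428 -110.57379732   36.        ]
```

Request:
drive_tool(moves=[[[-0.001,-0.008,0.03,0,0,0,0],[0,0,0.035,0,0,0,0],[0,0,0.035,0,0,0,0],[0,0,0.035,0,0,0,0],[0,0,0.025,0,0,0,0],[0,0,0.01,0,0,0,0],[0,0,0.007,0,0,0,0],[0,0,0.005,0,0,0,0]]])

```text
clock: 2.2
position: [637.1, -149.6, 19.7]
ee_rot: [-0.22, 0.976, -0.0, 0.0]
contact_force: [-0.1, -0.2, -0.2]
gripper_width: 85.5
```

```bash
python3 -c "
from h import *
plan(640,-144.5,17)
im,p=wl('w2')"
```

```text
t 2.2 at [ 637.1 -149.6   19.7] yaw 2.014 tilt [ 0.0009 -0.0004] turn 0 shift mm [-4.8  3.4  2.7] rows>= 1.0 w 85.5 j6 -1.14
```

View pics/w2.png

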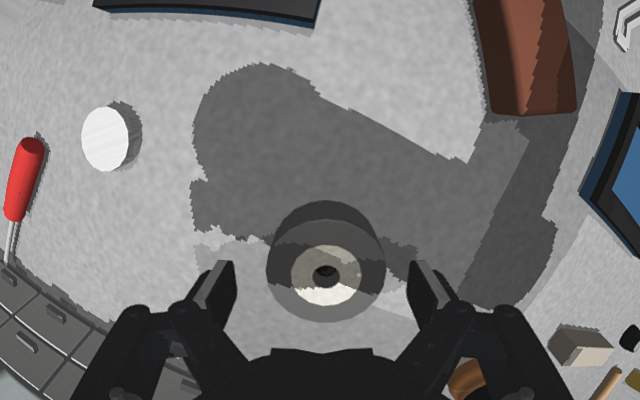

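```bash
python3 -c "
from h import *
p=dict(np.load('pics/w2.npz'))
a=onz('wrist',(326,275),34,p);print(a);plan(a[0],a[1],17)
s,P,R=pose()
for uv in [(233,262),(411,262),(228,300),(418,300)]:
    o,d=ray('wrist',uv,p)
    o2=R.T@(o-P); d2=R.T@d
    t=((43 if uv[0]>320 else -43)-o2[1])/d2[1]; print(uv,(o2+t*d2).round(1))
"
```

```text
[ 640.53635957 -144.91738893   34.        ]
t 2.2 at [ 636.9 -149.4   19.4] yaw 2.014 tilt [ 0.0005 -0.0001] turn 0 shift mm [-5.2  2.5  2.4] rows>= 1.0 w 85.8 j6 -1.14
(233, 262) [  8.8 -43.  -27.7]
(411, 262) [ 10.  43. -30.]
(228, 300) [ -3.1 -43.  -43.2]
(418, 300) [  0.   43.  -47.6]
```

Request:
drive_tool(moves=[[[-0.005,0.003,0.002,0,0,0,0],[0,0,0,0,0,0,60],[0,0,0,0,0,0,120],[0,0,0,0,0,0,160],[0,0,0,0,0,0,255],[0,0,0,0,0,0,255],[0,0,0,0,0,0,255],[0,0,0,0,0,0,255]]])

```text
clock: 2.92
position: [641.1, -144.0, 19.3]
ee_rot: [-0.22, 0.975, -0.0, 0.001]
contact_force: [-0.4, 0.4, 6.6]
gripper_width: 0.8
```

Request:
drive_tool(moves=[[[0,0,0,0,0,0,255],[0,0,0,0,0,0,255]]])

```text
clock: 3.08
position: [641.1, -144.1, 19.3]
ee_rot: [-0.22, 0.975, -0.001, 0.001]
contact_force: [-0.6, 2.2, 5.8]
gripper_width: -0.1
```

```bash
python3 -c "
from h import *
plan(640,-144.5,17)
im,p=wl('w3')"
```

```text
t 3.1 at [ 641.1 -144.1   19.3] yaw 2.015 tilt [ 0.003  -0.0004] turn 0 shift mm [1.2 0.1 2.3] rows>= 1.0 w -0.1 j6 -1.15
```

View pics/w3.png

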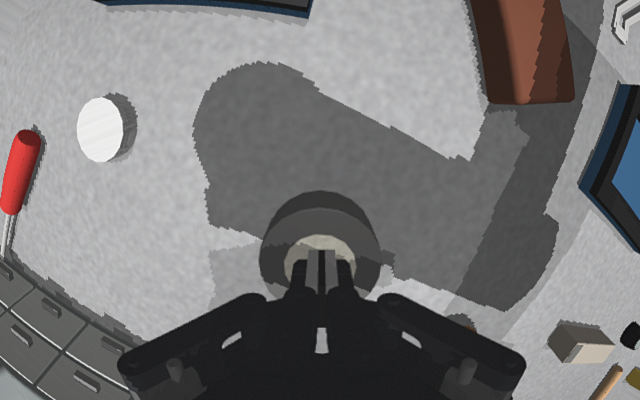

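The shut fingers came to rest on the wheel top with only 6 N of force. So the fingertips sit about 15 mm behind the reported TCP when shut and about 28 mm when open, roughly 23 mm off the text. The two wrist views agree with that. I'll lift, reopen and go lower, watching the force.

Request:
drive_tool(moves=[[[0,0,-0.02,0,0,0,255],[0,0,-0.02,0,0,0,0],[0,0,0,0,0,0,0],[0,0,0,0,0,0,0],[0,0,0,0,0,0,0],[0,0,0,0,0,0,0],[0,0,0,0,0,0,0],[0,0,0,0,0,0,0]]])

```text
clock: 3.8
position: [639.4, -144.2, 56.4]
ee_rot: [-0.22, 0.975, 0.0, -0.001]
contact_force: [0.5, -0.4, 0.5]
gripper_width: 83.3
```

Request:
drive_tool(moves=[[[0,0,0.02,0,0,0,0],[0,0,0.02,0,0,0,0],[0,0,0.006,0,0,0,0],[0,0,0.006,0,0,0,0],[0,0,0.005,0,0,0,0],[0,0,0.005,0,0,0,0],[0,0,0.004,0,0,0,0],[0,0,0,0,0,0,0]]])

```text
clock: 4.47
position: [639.7, -144.2, -9.1]
ee_rot: [-0.22, 0.975, 0.0, -0.0]
contact_force: [-1.0, 0.3, 0.5]
gripper_width: 85.3
```

```bash
python3 -c "
from h import *
plan(640.7,-144.8,-10)"
```

```text
t 4.5 at [ 639.7 -144.2   -9.1] yaw 2.014 tilt [-0.0007  0.0001] turn 0 shift mm [-0.7 -1.   0.9] rows>= 1.0 w 85.3 j6 -1.15
```

No contact at z = -9, which confirms the offset. Closing.

Request:
drive_tool(moves=[[[0,0,0,0,0,0,40],[0,0,0,0,0,0,80],[0,0,0,0,0,0,255],[0,0,0,0,0,0,255],[0,0,0,0,0,0,255],[0,0,0,0,0,0,255]]])

```text
clock: 4.97
position: [640.9, -144.2, -7.3]
ee_rot: [-0.22, 0.975, -0.0, 0.001]
contact_force: [-0.5, 0.9, 5.4]
gripper_width: 64.1
```

Request:
drive_tool(moves=[[[0,0,-0.005,0,0,0,255],[0,0,-0.01,0,0,0,255],[0,0,-0.015,0,0,0,255],[0,0,-0.03,0,0,0,255],[0,0,-0.03,0,0,0,255],[0,0,0,0,0,0,255]]])

```text
clock: 5.47
position: [643.9, -144.8, 88.6]
ee_rot: [-0.221, 0.975, -0.002, 0.006]
contact_force: [1.2, 0.4, -0.4]
gripper_width: 64.2
```

```bash
python3 -c "
from h import *
plan(490,-284.5,82)
im,p=wl('w4')"
```

```text
t 5.5 at [ 643.9 -144.8   88.6] yaw 2.016 tilt [ 0.0117 -0.0019] turn 0 shift mm [199.1 -59.7   5. ] rows>= 6.0 w 64.2 j6 -1.15
```

View pics/w4.png

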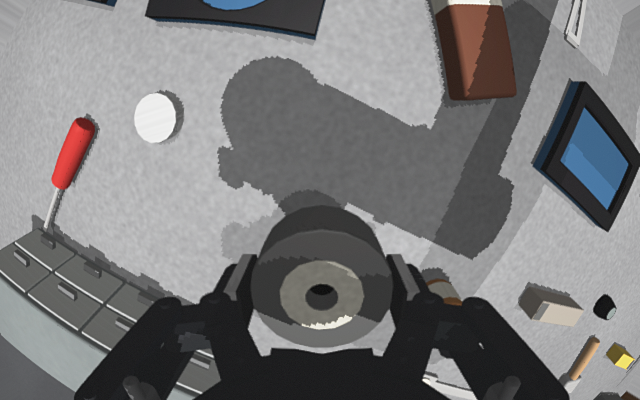

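Request:
drive_tool(moves=[[[0.028,-0.0085,0,0,0,0,255],[0.028,-0.0085,0,0,0,0,255],[0.028,-0.0085,0,0,0,0,255],[0.028,-0.0085,0,0,0,0,255],[0.028,-0.0085,0,0,0,0,255],[0.028,-0.0085,0,0,0,0,255],[0.028,-0.0085,0,0,0,0,255],[0,0,0,0,0,0,255]]])

```text
clock: 6.18
position: [482.8, -283.5, 79.9]
ee_rot: [-0.218, 0.976, 0.002, -0.003]
contact_force: [-0.5, 0.1, -2.0]
gripper_width: 63.6
```

```bash
python3 -c "
from h import *
plan(490,-284.5,6)
im,p=wl('w5')"
```

```text
t 6.2 at [ 482.8 -283.5   79.9] yaw 2.009 tilt [-0.0062  0.0025] turn 0 shift mm [-6.5 -4.3 73.8] rows>= 2.0 w 63.6 j6 -0.89
```

View pics/w5.png

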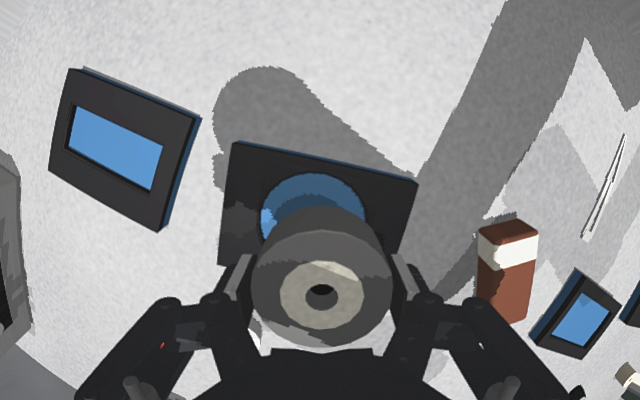

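Inlay corners are visible at (233,142), (418,182) and the lower right near (408,262). I'll fit the cut-out from its edge and rim arc.

```bash
python3 -c "
from h import *
im=cv2.imread('pics/w5.png');p=dict(np.load('pics/w5.npz'))
A,B=[onz('wrist',u,22,p)[:2] for u in((234,142),(418,182))]
print(A,B,np.linalg.norm(A-B)); e=(B-A)/np.linalg.norm(B-A); n=np.array([-e[1],e[0]])
C=(A+B)/2; print(C+50*n,C-50*n)
g=im.astype(int); bl=(g[...,0]-g[...,2]>40).astype(np.uint8); bl[:150]=0;bl[:,:240]=0;bl[:,385:]=0;bl[240:]=0
pts=[]
for x in range(264,362,4):
    ys=np.nonzero(bl[:,x])[0]
    if len(ys): pts.append(onz('wrist',(x,ys[0]),22,p)[:2])
P=np.array(pts); M=np.c_[2*P,np.ones(len(P))]; s=np.linalg.lstsq(M,(P**2).sum(1),rcond=None)[0]; print('circ22',s[:2],np.sqrt(s[2]+s[0]**2+s[1]**2))
w=onz('wrist',(321,290),80+7+34,p); print('washer',w)
meas(im,p,'on',(115,150),55,(g[...,0]-g[...,2]>40),13)
"
```

```text
[ 456.08569066 -364.06675862] [ 426.00426689 -230.72477941] 136.6929971777079
[ 392.2707248  -308.39904804] [ 489.81923275 -286.39248999]
circ22 [ 465.62204044 -298.6555546 ] 27.907373635835864
washer [ 480.36314701 -284.73728437  121.        ]
on px [114.9 147.2] mean [ 502.5 -468.5] rect [503.0, -472.9, 103.5, 40.3] longaxis 1.565
```

Rim-edge fit gives centre (490,-286), matching the top view. The arc fit is spoilt by occlusion, so I'm ignoring it. Lowering.

Request:
drive_tool(moves=[[[-0.006,-0.006,0.01,0,0,0,255],[0,0,0.02,0,0,0,255],[0,0,0.015,0,0,0,255],[0,0,0.01,0,0,0,255],[0,0,0.008,0,0,0,255],[0,0,0.005,0,0,0,255],[0,0,0,0,0,0,255],[0,0,0,0,0,0,255]]])

```text
clock: 6.9
position: [497.0, -284.9, 13.4]
ee_rot: [-0.22, 0.975, -0.0, 0.0]
contact_force: [0.1, -0.1, -1.3]
gripper_width: 64.1
```

Request:
drive_tool(moves=[[[0,0,0.002,0,0,0,255],[0,0,0.002,0,0,0,255],[0,0,0,0,0,0,255]]])

```text
clock: 7.15
position: [496.5, -284.9, 9.6]
ee_rot: [-0.22, 0.975, -0.0, 0.0]
contact_force: [-0.1, 0.4, -1.9]
gripper_width: 64.4
```

Request:
drive_tool(moves=[[[0,0,-0.008,0,0,0,255],[0.005,0.001,0,0,0,0,255],[0,0,0,0,0,0,255],[0,0,0.005,0,0,0,255],[0,0,0.003,0,0,0,255],[0,0,0.002,0,0,0,255],[0,0,0.001,0,0,0,255],[0,0,0,0,0,0,255]]])

```text
clock: 7.82
position: [491.3, -286.1, 6.0]
ee_rot: [-0.22, 0.975, 0.0, -0.0]
contact_force: [-0.1, -0.7, -2.4]
gripper_width: 64.2
```

Request:
drive_tool(moves=[[[0,0,0.001,0,0,0,255],[0,0,0.001,0,0,0,255],[0,0,0,0,0,0,255]]])

```text
clock: 8.07
position: [491.6, -286.2, 5.6]
ee_rot: [-0.22, 0.975, -0.0, 0.0]
contact_force: [-2.5, 2.5, 7.1]
gripper_width: 64.0
```

The wheel touches the floor at z = 5.6, as predicted. Release and rise.

Request:
drive_tool(moves=[[[0,0,0,0,0,0,90],[0,0,0,0,0,0,40],[0,0,0,0,0,0,0],[0,0,0,0,0,0,0],[0,0,0,0,0,0,0],[0,0,-0.03,0,0,0,0],[0,0,-0.04,0,0,0,0],[0,0,-0.04,0,0,0,0]]])

```text
clock: 8.73
position: [490.6, -286.0, 114.5]
ee_rot: [-0.22, 0.975, 0.001, -0.002]
contact_force: [0.9, 0.5, 0.2]
gripper_width: 85.1
```

Request:
drive_tool(moves=[[[0,0,-0.02,0,0,0,0],[0,0,0,0,0,0,0],[0,0,0,0,0,0,0]]])

```text
clock: 8.98
position: [492.2, -286.2, 135.8]
ee_rot: [-0.22, 0.976, -0.001, 0.002]
contact_force: [0.3, 0.1, -0.5]
gripper_width: 85.5
```

```bash
python3 -c "
from h import *
plan(455,-104,135)
im,p=wl('w6')
g=im.astype(int);gr=im.mean(2)
a=im[100:400,170:470];cv2.imwrite('pics/w6.png',im)
bl=(g[...,0]-g[...,2]>40)
meas(im,p,'rl',(315,190),60,bl,13)
"
```

```text
t 9.0 at [ 492.2 -286.2  135.8] yaw 2.014 tilt [ 0.0034 -0.0005] turn 0 shift mm [-44.6 180.6   0.6] rows>= 5.0 w 85.5 j6 -0.88
rl px [319.1 171.1] mean [ 472.6 -297.9] rect [479.5, -293.1, 52.8, 80.8] longaxis 2.068
```

View pics/w6.png

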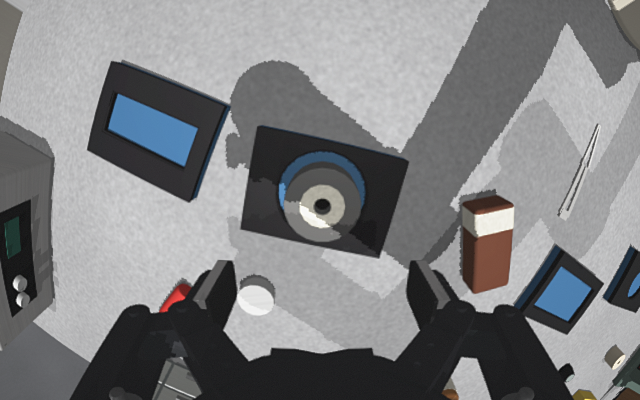

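The wheel sits in its cut-out, bore at (322,207), inlay corners (260,127), (408,160), (379,257), (242,229). I'll check the offset and approach the bar.

```bash
python3 -c "
from h import *
p=dict(np.load('pics/w6.npz'))
c=np.array([onz('wrist',u,22,p)[:2] for u in((260,127),(408,160),(379,257),(242,229))]);print(c.round(1),c.mean(0),onz('wrist',(322,207),47,p))
d=np.array([onz('wrist',u,22,p)[:2] for u in((112,63),(229,104),(192,201),(88,150))]);print('on',d.round(1),d.mean(0))
plan(460,-102,135,0.66+np.pi/2)
"
```

```text
[[ 456.7 -362.7]
 [ 426.2 -230.7]
 [ 522.9 -208.3]
 [ 553.4 -341.9]] [ 489.79257436 -285.89960402] [ 492.64201887 -285.31446341   47.        ]
on [[ 453.4 -537.8]
 [ 448.9 -397.2]
 [ 548.8 -398.5]
 [ 550.5 -538.5]] [ 500.40914387 -467.98469162]
t 9.0 at [ 491.1 -285.9  134.1] yaw 2.014 tilt [-0.0001  0.0006] turn -0.217 shift mm [-88.2 164.3  -0.7] rows>= 5.0 w 85.1 j6 -0.88
```

Request:
drive_tool(moves=[[[0,0,0,0,0,-0.11,0],[0,0,0,0,0,-0.11,0],[-0.0147,0.0274,0,0,0,0,0],[-0.0147,0.0274,0,0,0,0,0],[-0.0147,0.0274,0,0,0,0,0],[-0.0147,0.0274,0,0,0,0,0],[-0.0147,0.0274,0,0,0,0,0],[-0.0147,0.0274,0,0,0,0,0]]])

```text
clock: 9.7
position: [457.9, -101.1, 132.5]
ee_rot: [-0.326, 0.946, 0.001, -0.002]
contact_force: [0.4, 0.5, 0.5]
gripper_width: 85.3
```

Request:
drive_tool(moves=[[[0,0,0,0,0,0,0],[0,0,0,0,0,0,0],[0,0,0,0,0,0,0]]])

```text
clock: 9.95
position: [459.2, -102.4, 133.3]
ee_rot: [-0.326, 0.945, 0.0, -0.001]
contact_force: [0.6, -1.5, -0.2]
gripper_width: 85.5
```

```bash
python3 -c "
from h import *
plan(460,-102,135,0.66+np.pi/2)
im,p=wl('w7')
"
```

```text
t 9.9 at [ 459.2 -102.4  133.3] yaw 2.235 tilt [-0.0024 -0.0003] turn 0.004 shift mm [-0.9 -0.2 -1.7] rows>= 1.0 w 85.5 j6 -1.03
```

View pics/w7.png

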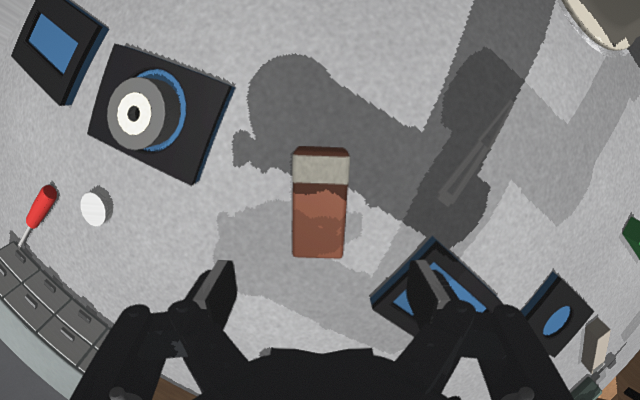

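Bar top face corners in the image: (293,155), (349,157), (345,258), (294,257).

```bash
python3 -c "
from h import *
p=dict(np.load('pics/w7.npz'))
c=np.array([onz('wrist',u,36,p)[:2] for u in((293,155),(349,157),(345,258),(294,257))])
e=(c[2]+c[3]-c[0]-c[1])/2; print(c.round(1),c.mean(0),np.linalg.norm(e),np.linalg.norm((c[1]+c[2]-c[0]-c[3])/2),np.arctan2(e[1],e[0]))
b=c.mean(0); plan(b[0],b[1],-9,np.arctan2(e[1],e[0])+np.pi/2)
"
```

```text
[[ 440.1 -146.3]
 [ 412.7 -108.7]
 [ 486.7  -52.2]
 [ 514.9  -89.9]] [463.60465029 -99.26625072] 93.40206908813558 46.781361631669874 0.6490028210501393
t 10.0 at [ 459.3 -102.8  133.5] yaw 2.234 tilt [-0.002  -0.0003] turn 0.014 shift mm [-5.800e+00  1.000e-01  1.425e+02] rows>= 4.0 w 85.6 j6 -1.03
```

Request:
drive_tool(moves=[[[-0.003,0,0.03,0,0,0.012,0],[0,0,0.035,0,0,0,0],[0,0,0.03,0,0,0,0],[0,0,0.02,0,0,0,0],[0,0,0.012,0,0,0,0],[0,0,0.008,0,0,0,0],[0,0,0.006,0,0,0,0],[0,0,0,0,0,0,0]]])

```text
clock: 10.67
position: [461.6, -101.2, -7.7]
ee_rot: [-0.32, 0.948, 0.0, -0.001]
contact_force: [-0.4, 0.1, -0.2]
gripper_width: 85.5
```

Request:
drive_tool(moves=[[[0,0,0,0,0,0,60],[0,0,0,0,0,0,110],[0,0,0,0,0,0,255],[0,0,0,0,0,0,255],[0,0,0,0,0,0,255],[0,0,0,0,0,0,255],[0,0,0,0,0,0,255]]])

```text
clock: 11.25
position: [463.2, -100.4, -5.3]
ee_rot: [-0.32, 0.947, -0.0, 0.001]
contact_force: [-0.5, -0.5, 6.6]
gripper_width: 46.8
```

Request:
drive_tool(moves=[[[0,0,-0.005,0,0,0,255],[0,0,-0.01,0,0,0,255],[0,0,-0.02,0,0,0,255],[0,0,-0.03,0,0,0,255],[0,0,-0.025,0,0,0,255],[0,0,0,0,0,0,255],[0,0,0,0,0,0,255]]])

```text
clock: 11.83
position: [462.5, -100.2, 84.7]
ee_rot: [-0.32, 0.947, -0.0, 0.002]
contact_force: [-0.6, -1.0, -2.5]
gripper_width: 46.7
```

```bash
python3 -c "
from h import *
plan(473.5,90,80,1.54+np.pi/2)
im=get_image('wrist'); print(onz('wrist',(320,200),0))
"
```

```text
t 11.8 at [ 462.5 -100.2   84.7] yaw 2.222 tilt [0.0032 0.0009] turn -0.889 shift mm [-190.4   -5.2    4.9] rows>= 5.0 w 46.7 j6 -1.05
[ 455.87350702 -104.9992846     0.        ]
```

The bar is held. Turning it, then carrying it to the wide inlay.

Request:
drive_tool(moves=[[[0,0,0,0,0,-0.111,255],[0,0,0,0,0,-0.111,255],[0,0,0,0,0,-0.111,255],[0,0,0,0,0,-0.111,255],[0,0,0,0,0,-0.111,255],[0,0,0,0,0,-0.111,255],[0,0,0,0,0,-0.111,255],[0,0,0,0,0,-0.111,255]]])

```text
clock: 12.55
position: [460.3, -100.5, 81.5]
ee_rot: [-0.698, 0.716, 0.002, -0.002]
contact_force: [-0.5, 0.1, -3.0]
gripper_width: 46.8
```

Request:
drive_tool(moves=[[[-0.027,0,0,0,0,0,255],[-0.027,0,0,0,0,0,255],[-0.027,0,0,0,0,0,255],[-0.027,0,0,0,0,0,255],[-0.027,0,0,0,0,0,255],[-0.027,0,0,0,0,0,255],[0,0,0,0,0,0,255],[0,0,0,0,0,0,255]]])

```text
clock: 13.22
position: [465.8, 62.1, 81.8]
ee_rot: [-0.697, 0.717, 0.001, -0.002]
contact_force: [0.2, -0.4, -2.5]
gripper_width: 47.0
```

```bash
python3 -c "
from h import *
plan(473.5,90,80,1.54+np.pi/2)
im,p=wl('w8')
"
```

```text
t 13.2 at [465.8  62.1  81.8] yaw 3.113 tilt [-0.0037 -0.0014] turn 0.002 shift mm [-28.1  -6.9   1.7] rows>= 1.0 w 47.0 j6 -0.51
```

View pics/w8.png

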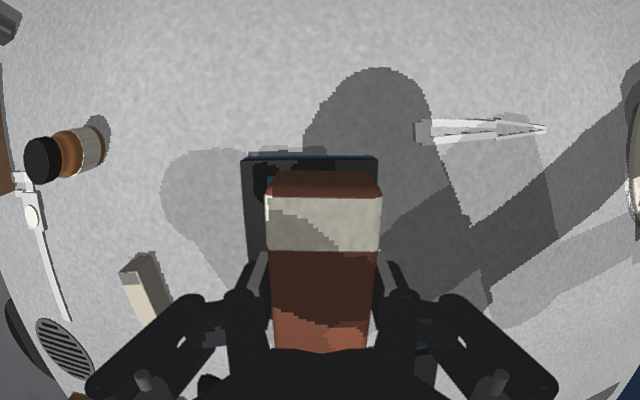

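The inlay's near edge runs (243,158)-(377,157), and the bar's top front edge (267,197)-(382,199). I'll compute both centres.

```bash
python3 -c "
from h import *
p=dict(np.load('pics/w8.npz'))
for a,b,z,L in(((243,158),(377,157),22,70),((267,197),(382,199),123,50)):
    A,B=[onz('wrist',u,z,p)[:2] for u in(a,b)]; e=(B-A)/np.linalg.norm(B-A); n=np.array([-e[1],e[0]]); n*=np.sign(n[1]); print(A,B,np.linalg.norm(A-B),'centre',(A+B)/2+L*n,'dir',np.arctan2(n[1],n[0]))
"
```

```text
[519.39960758  15.33808447] [423.21597509  17.82840962] 96.21586603913745 centre [473.11957943  86.55979614] dir 1.544910749013968
[484.76894448  16.83139202] [439.38024316  19.01187767] 45.44104669418454 centre [464.47384055  67.86403783] dir 1.5227929584977125
```

Request:
drive_tool(moves=[[[-0.0226,-0.0079,0,0,0,0,255],[0,0,0.02,0,0,0,255],[0,0,0.02,0,0,0,255],[0,0,0.012,0,0,0,255],[0,0,0.006,0,0,0,255],[0,0,0,0,0,0,255],[0,0,0,0,0,0,255]]])

```text
clock: 13.85
position: [475.6, 83.0, 25.2]
ee_rot: [-0.696, 0.718, 0.0, -0.001]
contact_force: [0.7, -0.1, -2.9]
gripper_width: 46.7
```

```bash
python3 -c "
from h import *
plan(474.3,84.5,8,1.542+np.pi/2)
"
```

```text
t 13.8 at [475.6  83.   25.2] yaw 3.11 tilt [-0.0009 -0.0007] turn -0.003 shift mm [-1.5  1.3 17.2] rows>= 1.0 w 46.7 j6 -0.54
```

Request:
drive_tool(moves=[[[-0.0015,0.001,0.005,0,0,0,255],[0,0,0.005,0,0,0,255],[0,0,0.004,0,0,0,255],[0,0,0.002,0,0,0,255],[0,0,0.001,0,0,0,255],[0,0,0.001,0,0,0,255],[0,0,0,0,0,0,255],[0,0,0,0,0,0,255]]])

```text
clock: 14.52
position: [474.7, 85.3, 7.8]
ee_rot: [-0.696, 0.718, -0.0, 0.0]
contact_force: [-2.2, -0.5, 2.6]
gripper_width: 47.1
```

Request:
drive_tool(moves=[[[0,0,0,0,0,0,110],[0,0,0,0,0,0,70],[0,0,0,0,0,0,0],[0,0,0,0,0,0,0],[0,0,0,0,0,0,0],[0,0,-0.03,0,0,0,0],[0,0,-0.04,0,0,0,0],[0,0,-0.04,0,0,0,0]]])

```text
clock: 15.18
position: [473.9, 84.9, 118.0]
ee_rot: [-0.696, 0.718, 0.0, -0.002]
contact_force: [1.3, 1.7, 0.2]
gripper_width: 85.4
```

Request:
drive_tool(moves=[[[0,0,-0.025,0,0,-0.07,0],[0,0,0,0,0,-0.07,0],[0,0,0,0,0,0,0],[0,0,0,0,0,0,0]]])

```text
clock: 15.52
position: [474.2, 85.2, 142.2]
ee_rot: [0.744, -0.668, -0.0, 0.0]
contact_force: [-0.1, -0.1, -0.7]
gripper_width: 85.1
```

```bash
python3 -c "
from h import *
plan(630,150,135,1.684+np.pi/2)
wl('w9')
"
```

```text
t 15.5 at [474.2  85.2 142.2] yaw -3.035 tilt [-0.0005  0.0002] turn -0.006 shift mm [ -46.8 -162.1    7.1] rows>= 5.0 w 85.1 j6 -0.41
```

View pics/w9.png

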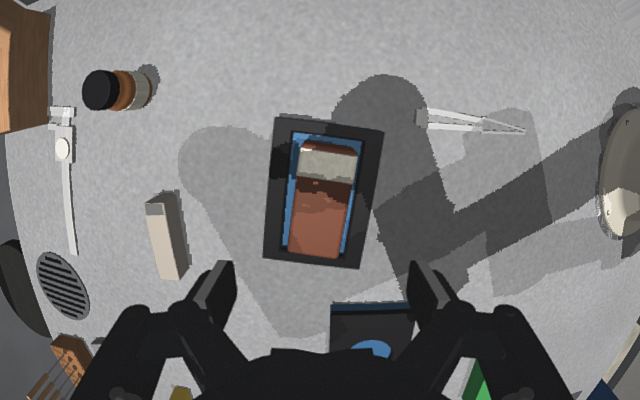

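The bar lies inside its cut-out. The stick's top face corners are about (147,203), (164,202), (181,279), (158,277).

```bash
python3 -c "
from h import *
p=dict(np.load('pics/w9.npz'))
def q(us,z):
    c=np.array([onz('wrist',u,z,p)[:2] for u in us]); e=(c[2]+c[3]-c[0]-c[1])/2
    print(c.round(1).tolist(),c.mean(0).round(1),np.linalg.norm(e).round(1),np.linalg.norm((c[1]+c[2]-c[0]-c[3])/2).round(1),np.arctan2(e[1],e[0]).round(3)); return c.mean(0),np.arctan2(e[1],e[0])
q([(276,117),(384,131),(359,269),(263,257)],22)
q([(301,147),(358,154),(341,258),(288,254)],49)
m,a=q([(147,203),(164,202),(181,279),(158,277)],32)
plan(m[0],m[1],120,a+np.pi/2)
"
```

```text
[[520.6, 17.4], [423.1, 19.2], [426.0, 159.2], [524.7, 156.1]] [473.6  87.9] 139.4 98.2 1.546
[[494.3, 39.0], [447.6, 39.6], [449.6, 134.5], [497.7, 135.7]] [472.3  87.2] 95.8 47.5 1.543
[[647.8, 108.2], [627.1, 105.0], [614.4, 191.4], [644.0, 194.4]] [633.3 149.7] 86.7 25.3 1.667
t 15.6 at [473.9  85.  141.6] yaw -3.035 tilt [-0.0018 -0.0006] turn 0.011 shift mm [ -49.2 -164.9   21.2] rows>= 5.0 w 85.6 j6 -0.41
```

The bar is off by 1.5 mm. The stick measures 87x25 mm, so it is the right one.

Request:
drive_tool(moves=[[[-0.0082,-0.0275,0.003,0,0,0,0],[-0.0082,-0.0275,0.003,0,0,0,0],[-0.0082,-0.0275,0.003,0,0,0,0],[-0.0082,-0.0275,0.003,0,0,0,0],[-0.0082,-0.0275,0.003,0,0,0,0],[-0.0082,-0.0275,0.003,0,0,0,0],[0,0,0,0,0,0,0],[0,0,0,0,0,0,0]]])

```text
clock: 16.23
position: [633.0, 152.1, 121.1]
ee_rot: [0.744, -0.668, -0.001, 0.002]
contact_force: [0.3, 0.0, 0.4]
gripper_width: 85.4
```

```bash
python3 -c "
from h import *
plan(633,150,-7,1.667+np.pi/2)
wl('w10')
"
```

```text
t 16.2 at [633.  152.1 121.1] yaw -3.034 tilt [-0.0048 -0.0022] turn 0.011 shift mm [  1.8  -0.4 128.1] rows>= 4.0 w 85.4 j6 -0.38
```

View pics/w10.png

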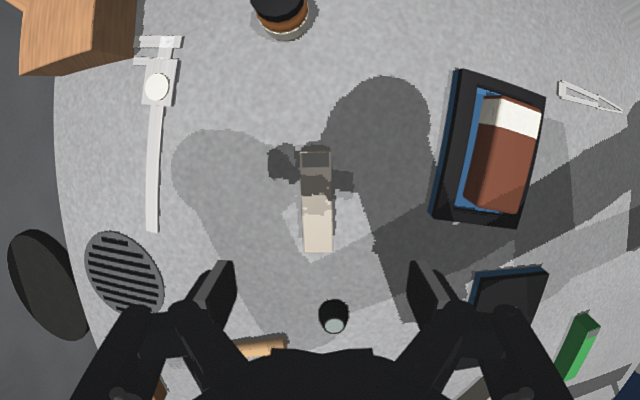

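```bash
python3 -c "
from h import *
p=dict(np.load('pics/w10.npz'))
c=np.array([onz('wrist',u,32,p)[:2] for u in((300,151),(331,151),(332,252),(304,252))]); e=(c[2]+c[3]-c[0]-c[1])/2
m=c.mean(0);a=np.arctan2(e[1],e[0]);print(m,np.linalg.norm(e),a,onz('wrist',(334,325),25,p))
plan(m[0],m[1],-7,a+np.pi/2)
"
```

```text
[635.17397732 151.21614311] 88.81181573273061 1.6976989813008034 [603.92992206 282.24294226  25.        ]
t 16.3 at [632.3 151.7 121.9] yaw -3.034 tilt [-0.0044 -0.0019] turn -0.019 shift mm [  0.7  -3.4 128.9] rows>= 4.0 w 85.5 j6 -0.38
```

Request:
drive_tool(moves=[[[0,-0.003,0.03,0,0,-0.015,0],[0,0,0.035,0,0,0,0],[0,0,0.028,0,0,0,0],[0,0,0.015,0,0,0,0],[0,0,0.012,0,0,0,0],[0,0,0.008,0,0,0,0],[0,0,0,0,0,0,40],[0,0,0,0,0,0,80]]])

```text
clock: 16.95
position: [636.6, 152.6, -2.9]
ee_rot: [0.75, -0.662, 0.0, -0.0]
contact_force: [0.4, 0.6, 0.3]
gripper_width: 63.7
```

Request:
drive_tool(moves=[[[0,0,0,0,0,0,120],[0,0,0,0,0,0,160],[0,0,0,0,0,0,255],[0,0,0,0,0,0,255],[0,0,0,0,0,0,255],[0,0,0,0,0,0,255],[0,0,0,0,0,0,255]]])

```text
clock: 17.53
position: [637.3, 152.9, -2.1]
ee_rot: [0.75, -0.662, 0.001, -0.001]
contact_force: [-0.4, 0.2, 6.7]
gripper_width: 24.6
```

Request:
drive_tool(moves=[[[0,0,-0.005,0,0,0,255],[0,0,-0.01,0,0,0,255],[0,0,-0.02,0,0,0,255],[0,0,-0.03,0,0,0,255],[0,0,-0.04,0,0,0,255],[0,0,-0.03,0,0,0,255],[0,0,0,0,0,0,255],[0,0,0,0,0,0,255]]])

```text
clock: 18.2
position: [637.2, 153.0, 134.3]
ee_rot: [0.749, -0.662, 0.001, -0.002]
contact_force: [-0.5, -0.2, -1.6]
gripper_width: 24.6
```

```bash
python3 -c "
from h import *
plan(500.5,-430,125,1.565+np.pi/2)
"
```

```text
t 18.2 at [637.2 153.  134.3] yaw -3.018 tilt [0.0044 0.0026] turn 0.13 shift mm [583.8 133.4   7.2] rows>= 15.0 w 24.6 j6 -0.36
```

Request:
drive_tool(moves=[[[0,0,0,0,0,0.065,255],[0,0,0,0,0,0.065,255],[0.0324,0.0074,0,0,0,0,255],[0.0324,0.0074,0,0,0,0,255],[0.0324,0.0074,0,0,0,0,255],[0.0324,0.0074,0,0,0,0,255],[0.0324,0.0074,0,0,0,0,255],[0.0324,0.0074,0,0,0,0,255]]])

```text
clock: 18.87
position: [588.6, -43.1, 129.5]
ee_rot: [-0.705, 0.709, 0.001, -0.002]
contact_force: [0.4, -0.6, -1.1]
gripper_width: 24.6
```

Request:
drive_tool(moves=[[[0.0324,0.0074,0,0,0,0,255],[0.0324,0.0074,0,0,0,0,255],[0.0324,0.0074,0,0,0,0,255],[0.0324,0.0074,0,0,0,0,255],[0.0324,0.0074,0,0,0,0,255],[0.0324,0.0074,0,0,0,0,255],[0.0324,0.0074,0,0,0,0,255],[0.0324,0.0074,0,0,0,0,255]]])

```text
clock: 19.53
position: [528.0, -301.4, 129.5]
ee_rot: [-0.705, 0.709, 0.002, -0.001]
contact_force: [1.0, -0.7, -1.2]
gripper_width: 24.7
```

Request:
drive_tool(moves=[[[0.0324,0.0074,0,0,0,0,255],[0.0324,0.0074,0,0,0,0,255],[0.0324,0.0074,0,0,0,0,255],[0.0324,0.0074,0,0,0,0,255],[0,0,0.02,0,0,0,255],[0,0,0.02,0,0,0,255],[0,0,0,0,0,0,255],[0,0,0,0,0,0,255]]])

```text
clock: 20.2
position: [497.8, -429.1, 88.7]
ee_rot: [-0.705, 0.709, 0.003, -0.001]
contact_force: [0.7, 0.0, -1.1]
gripper_width: 24.7
```

```bash
python3 -c "
from h import *
plan(500.5,-468,60,1.57+np.pi/2)
wl('w11')
"
```

```text
t 20.2 at [ 497.8 -429.1   88.7] yaw 3.135 tilt [-0.0056  0.0031] turn -0.006 shift mm [39.  -2.9 28.6] rows>= 2.0 w 24.7 j6 0.46
```

View pics/w11.png

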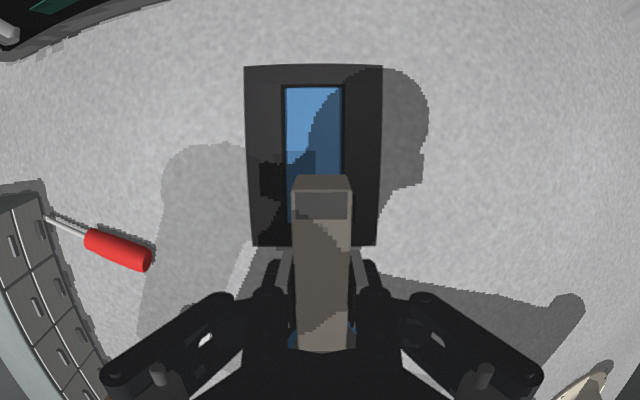

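The inlay corners are (244,66), (383,66), (376,246), (253,246). The stick's top corners are (291,192), (352,192) and (354,352), (296,350).

```bash
python3 -c "
from h import *
p=dict(np.load('pics/w11.npz'))
for us,z in(([(244,66),(383,66),(376,246),(253,246)],22),([(284,87),(342,87)]*2,22),([(291,192),(352,192),(354,352),(296,350)],123)):
    c=np.array([onz('wrist',u,z,p)[:2] for u in us]); e=(c[2]+c[3]-c[0]-c[1])/2
    print(c.round(1).tolist(),c.mean(0).round(1),np.linalg.norm(e).round(1),np.arctan2(e[1],e[0]).round(3))
"
```

```text
[[550.9, -541.5], [451.3, -540.1], [452.2, -401.1], [551.6, -401.8]] [ 501.5 -471.1] 139.4 1.565
[[522.0, -524.3], [480.9, -523.8], [522.0, -524.3], [480.9, -523.8]] [ 501.4 -524. ] 0.0 0.0
[[508.9, -474.2], [483.8, -474.0], [479.3, -384.6], [510.6, -386.8]] [ 495.7 -429.9] 88.4 1.587
```

Request:
drive_tool(moves=[[[0.0205,-0.0027,0,0,0,0,255],[0.0204,-0.0027,0.005,0,0,0,255],[0,0,0.02,0,0,0,255],[0,0,0.02,0,0,0,255],[0,0,0.01,0,0,0,255],[0,0,0,0,0,0,255],[0,0,0,0,0,0,255],[0,0,0,0,0,0,255]]])

```text
clock: 20.92
position: [506.1, -471.2, 38.3]
ee_rot: [-0.705, 0.709, -0.002, 0.0]
contact_force: [-0.1, -0.4, -0.5]
gripper_width: 24.9
```

```bash
python3 -c "
from h import *
plan(503,-470,11,1.57+np.pi/2)
"
```

```text
t 20.9 at [ 506.1 -471.2   38.3] yaw 3.137 tilt [ 0.0022 -0.0021] turn -0.004 shift mm [-1.3  3.1 27.3] rows>= 1.0 w 24.9 j6 0.51
```

Request:
drive_tool(moves=[[[-0.001,0.003,0.008,0,0,0,255],[0,0,0.007,0,0,0,255],[0,0,0.005,0,0,0,255],[0,0,0.003,0,0,0,255],[0,0,0,0,0,0,255],[0,0,0,0,0,0,255]]])

```text
clock: 21.42
position: [501.7, -469.8, 13.1]
ee_rot: [-0.705, 0.709, 0.0, -0.0]
contact_force: [-0.1, -0.2, -2.0]
gripper_width: 24.7
```

Request:
drive_tool(moves=[[[0,0,0.002,0,0,0,255],[0,0,0.001,0,0,0,255],[0,0,0,0,0,0,255],[0,0,0,0,0,0,255]]])

```text
clock: 21.75
position: [502.2, -470.0, 10.9]
ee_rot: [-0.705, 0.709, -0.001, 0.0]
contact_force: [-1.0, -0.2, 0.9]
gripper_width: 24.3
```

Request:
drive_tool(moves=[[[0,0,0,0,0,0,160],[0,0,0,0,0,0,120],[0,0,0,0,0,0,50],[0,0,0,0,0,0,0],[0,0,0,0,0,0,0],[0,0,-0.03,0,0,0,0],[0,0,-0.04,0,0,0,0],[0,0,-0.04,0,0,0,0]]])

```text
clock: 22.42
position: [501.0, -469.3, 120.3]
ee_rot: [-0.705, 0.709, 0.002, -0.001]
contact_force: [0.9, -0.4, 0.9]
gripper_width: 85.2
```

Request:
drive_tool(moves=[[[0,0,-0.03,0,0,0,0],[0,0,0,0,0,0,0],[0,0,0,0,0,0,0]]])

```text
clock: 22.67
position: [502.9, -470.4, 153.5]
ee_rot: [-0.705, 0.709, -0.003, 0.001]
contact_force: [-1.3, -0.8, -0.3]
gripper_width: 85.4
```

```bash
python3 -c "
from h import *
im,p=wl('w12')
plan(540,436,130)
g=im.astype(int);meas(im,p,'blue',(318,200),70,g[...,0]-g[...,2]>40,13)
hsv=cv2.cvtColor(im,cv2.COLOR_BGR2HSV); warm=(g[...,2]-g[...,0]>6)&(im.mean(2)>60)
meas(im,p,'stick',(318,200),70,warm,45)
"
```

```text
t 22.7 at [ 501.9 -469.6  151. ] yaw 3.135 tilt [ 0.0014 -0.0001] turn 0 shift mm [-905.9  -32.4   21. ] rows>= 23.0 w 85.2 j6 0.51
blue px [322.  146.8] mean [ 501.4 -513.6] rect [501.8, -506.4, 34.5, 40.6] longaxis 3.109
stick px [322.9 199.8] mean [ 500.8 -469.1] rect [500.3, -472.7, 90.7, 25.4] longaxis 1.567
```

The stick is at (500.5,-471), 90.7x25.4 mm at its top height: good. Off to the small wheel.

Request:
drive_tool(moves=[[[-0.034,-0.0012,0.0008,0,0,0,0],[-0.034,-0.0012,0.0008,0,0,0,0],[-0.034,-0.0012,0.0008,0,0,0,0],[-0.034,-0.0012,0.0008,0,0,0,0],[-0.034,-0.0012,0.0008,0,0,0,0],[-0.034,-0.0012,0.0008,0,0,0,0],[-0.034,-0.0012,0.0008,0,0,0,0],[-0.034,-0.0012,0.0008,0,0,0,0]]])

```text
clock: 23.38
position: [511.6, -196.1, 142.1]
ee_rot: [-0.705, 0.709, 0.002, -0.001]
contact_force: [0.1, -0.1, 0.3]
gripper_width: 85.7
```

Request:
drive_tool(moves=[[[-0.034,-0.0012,0.0008,0,0,0,0],[-0.034,-0.0012,0.0008,0,0,0,0],[-0.034,-0.0012,0.0008,0,0,0,0],[-0.034,-0.0012,0.0008,0,0,0,0],[-0.034,-0.0012,0.0008,0,0,0,0],[-0.034,-0.0012,0.0008,0,0,0,0],[-0.034,-0.0012,0.0008,0,0,0,0],[-0.034,-0.0012,0.0008,0,0,0,0]]])

```text
clock: 24.05
position: [522.9, 75.3, 135.9]
ee_rot: [-0.705, 0.709, 0.001, -0.002]
contact_force: [1.0, -0.3, -0.4]
gripper_width: 85.4
```

Request:
drive_tool(moves=[[[-0.034,-0.0012,0.0008,0,0,0,0],[-0.034,-0.0012,0.0008,0,0,0,0],[-0.034,-0.0012,0.0008,0,0,0,0],[-0.034,-0.0012,0.0008,0,0,0,0],[-0.034,-0.0012,0.0008,0,0,0,0],[-0.034,-0.0012,0.0008,0,0,0,0],[-0.034,-0.0012,0.0008,0,0,0,0],[-0.034,-0.0012,0.0008,0,0,0,0]]])

```text
clock: 24.72
position: [534.4, 346.9, 128.9]
ee_rot: [-0.705, 0.709, 0.0, -0.002]
contact_force: [1.5, -1.1, -0.4]
gripper_width: 85.2
```

Request:
drive_tool(moves=[[[-0.034,-0.0012,0.0008,0,0,0,0],[-0.034,-0.0012,0.0008,0,0,0,0],[-0.022,-0.0012,0.0008,0,0,0,0],[0,0,0,0,0,0,0],[0,0,0,0,0,0,0],[0,0,0,0,0,0,0]]])

```text
clock: 25.22
position: [538.9, 434.8, 127.0]
ee_rot: [-0.705, 0.709, -0.0, -0.002]
contact_force: [0.9, 0.1, 0.8]
gripper_width: 85.2
```

```bash
python3 -c "
from h import *
im,p=wl('w13')
plan(540,440,-8)
g=im.astype(int); c=np.abs(g).mean(2)
m=(g[...,2]-g[...,0]>18)&(im.mean(2)>120); m[262:]=0
n,l,s,ct=cv2.connectedComponentsWithStats(m.astype(np.uint8))
for k in range(1,n):
  if s[k,4]>150: print(s[k],ct[k].round(1),onz('wrist',ct[k],34,p).round(1))
"
```

```text
t 25.3 at [539.2 434.5 127.6] yaw 3.135 tilt [-0.0019 -0.002 ] turn 0 shift mm [ -5.8  -1.  135.6] rows>= 4.0 w 85.2 j6 -0.92
[ 123   82   71   51 1276] [158.3 107. ] [678.9 344.9  34. ]
[ 35 170  30  83 343] [ 47.6 205.6] [856.5 433.8  34. ]
[ 295  190   48   40 1399] [317.5 209.3] [540.7 439.4  34. ]
[ 172  204   31   58 1362] [186.7 233.3] [663.5 462.3  34. ]
```

View pics/w13.png

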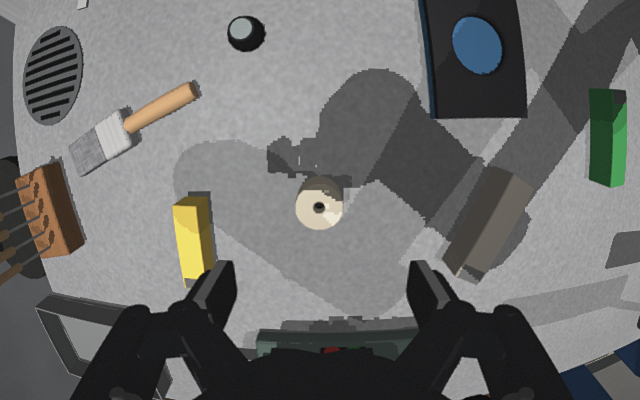

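Cream wheel bore at (319,208) gives about (540.5,440). Descending.

Request:
drive_tool(moves=[[[-0.005,-0.001,0.03,0,0,0,0],[0,0,0.035,0,0,0,0],[0,0,0.03,0,0,0,0],[0,0,0.02,0,0,0,0],[0,0,0.012,0,0,0,0],[0,0,0.006,0,0,0,0],[0,0,0,0,0,0,0],[0,0,0,0,0,0,40]]])

```text
clock: 25.93
position: [541.5, 441.2, -2.8]
ee_rot: [-0.705, 0.709, -0.0, 0.001]
contact_force: [-0.3, 0.5, 0.9]
gripper_width: 75.4
```

Request:
drive_tool(moves=[[[0,0,0,0,0,0,80],[0,0,0,0,0,0,120],[0,0,0,0,0,0,255],[0,0,0,0,0,0,255],[0,0,0,0,0,0,255],[0,0,0,0,0,0,255],[0,0,0,0,0,0,255]]])

```text
clock: 26.52
position: [541.5, 442.0, -2.2]
ee_rot: [-0.705, 0.709, -0.0, 0.002]
contact_force: [0.4, 0.6, 6.0]
gripper_width: 40.1
```

Request:
drive_tool(moves=[[[0,0,-0.005,0,0,0,255],[0,0,-0.01,0,0,0,255],[0,0,-0.02,0,0,0,255],[0,0,-0.03,0,0,0,255],[0,0,-0.025,0,0,0,255],[0,0,0,0,0,0,255],[0,0,0,0,0,0,255]]])

```text
clock: 27.1
position: [541.3, 441.8, 88.4]
ee_rot: [-0.705, 0.709, 0.0, 0.002]
contact_force: [0.4, -0.3, -1.4]
gripper_width: 40.2
```

```bash
python3 -c "
from h import *
plan(391,320,85)
p=dict(np.load('pics/w13.npz'));im=cv2.imread('pics/w13.png');g=im.astype(int)
meas(im,p,'rsblue',(478,45),45,g[...,0]-g[...,2]>40,13)
im,p=wl('w14');g=im.astype(int)
m=(g[...,2]-g[...,0]>14)&(im.mean(2)>60); meas(im,p,'wheel',(321,270),60,m,85+5+34)
"
```

```text
t 27.1 at [541.3 441.8  88.4] yaw 3.135 tilt [0.0026 0.0036] turn 0 shift mm [122.7 149.6   2.6] rows>= 5.0 w 40.2 j6 -0.92
rsblue px [476.5  44.8] mean [390.8 285.7] rect [390.1, 285.8, 55.9, 54.3] longaxis 1.538
wheel px [335.2 253.6] mean [533.7 424.5] rect [532.8, 425.8, 14.2, 31.0] longaxis 2.345
```

The wheel is held. The small inlay's centre is (391,286) from both views. Carrying.

Request:
drive_tool(moves=[[[0.0222,0.0213,0,0,0,0,255],[0.0222,0.0213,0,0,0,0,255],[0.0222,0.0213,0,0,0,0,255],[0.0222,0.0213,0,0,0,0,255],[0.0222,0.0213,0,0,0,0,255],[0.0222,0.0213,0,0,0,0,255],[0.0222,0.0213,0,0,0,0,255]]])

```text
clock: 27.73
position: [388.8, 284.2, 84.4]
ee_rot: [-0.705, 0.709, -0.0, -0.002]
contact_force: [-0.9, -0.6, -0.7]
gripper_width: 40.1
```

Request:
drive_tool(moves=[[[0,0,0.02,0,0,0,255],[0,0,0.02,0,0,0,255],[0,0,0.01,0,0,0,255],[0,0,0,0,0,0,255],[0,0,0,0,0,0,255],[0,0,0,0,0,0,255]]])

```text
clock: 28.23
position: [390.8, 286.5, 35.8]
ee_rot: [-0.705, 0.709, -0.0, -0.0]
contact_force: [-0.0, -0.7, -0.4]
gripper_width: 40.0
```

```bash
python3 -c "
from h import *
plan(391,287.5,11)
"
```

```text
t 28.2 at [390.8 286.5  35.8] yaw 3.136 tilt [-0.0001 -0.0004] turn 0 shift mm [-1.  -0.2 24.8] rows>= 1.0 w 40.0 j6 -0.97
```

Request:
drive_tool(moves=[[[-0.001,0,0.008,0,0,0,255],[0,0,0.007,0,0,0,255],[0,0,0.004,0,0,0,255],[0,0,0.002,0,0,0,255],[0,0,0,0,0,0,255],[0,0,0,0,0,0,255]]])

```text
clock: 28.73
position: [390.7, 287.4, 14.7]
ee_rot: [-0.705, 0.709, -0.0, -0.0]
contact_force: [0.7, 0.4, -0.0]
gripper_width: 40.2
```

Request:
drive_tool(moves=[[[0,0,0.002,0,0,0,255],[0,0,0.001,0,0,0,255],[0,0,0.001,0,0,0,255],[0,0,0,0,0,0,255],[0,0,0,0,0,0,255]]])

```text
clock: 29.15
position: [390.7, 287.5, 10.8]
ee_rot: [-0.705, 0.709, 0.0, 0.0]
contact_force: [0.4, 0.2, -0.2]
gripper_width: 40.3
```

Request:
drive_tool(moves=[[[0,0,0.001,0,0,0,255],[0,0,0,0,0,0,255],[0,0,0,0,0,0,255]]])

```text
clock: 29.4
position: [390.8, 287.5, 10.7]
ee_rot: [-0.705, 0.709, -0.0, 0.0]
contact_force: [-2.6, -1.3, 7.5]
gripper_width: 40.6
```

Contact. Release and rise.

Request:
drive_tool(moves=[[[0,0,0,0,0,0,130],[0,0,0,0,0,0,90],[0,0,0,0,0,0,40],[0,0,0,0,0,0,0],[0,0,0,0,0,0,0],[0,0,-0.03,0,0,0,0],[0,0,-0.04,0,0,0,0],[0,0,-0.04,0,0,0,0]]])

```text
clock: 30.07
position: [390.1, 286.6, 120.2]
ee_rot: [-0.705, 0.709, -0.0, -0.002]
contact_force: [0.4, 2.0, 0.1]
gripper_width: 85.6
```

Request:
drive_tool(moves=[[[0,0,-0.03,0,0,0,0],[0,0,0,0,0,0,0],[0,0,0,0,0,0,0],[0,0,0,0,0,0,0]]])

```text
clock: 30.4
position: [390.1, 287.0, 149.2]
ee_rot: [-0.705, 0.709, 0.0, -0.001]
contact_force: [0.4, 0.8, -0.7]
gripper_width: 85.4
```

```bash
python3 -c "
from h import *
im,p=wl('w15'); s=get_image('scene'); plan(391,287,150)
a=cv2.resize(im[90:300,200:440],(343,300)); b=cv2.resize(s[140:300,160:480],(800,400))
o=np.zeros((600,800,3),np.uint8); o[:250,:286]=cv2.resize(im[90:300,200:440],(286,250)); o[250:,:700]=cv2.resize(s[140:300,160:480],(700,350)); cv2.imwrite('pics/final.png',o)
g=im.astype(int)
meas(im,p,'blue',(320,190),60,g[...,0]-g[...,2]>40,13)
meas(im,p,'wheel',(320,200),40,(g[...,2]-g[...,0]>14)&(im.mean(2)>60),47)
"
```

```text
t 30.5 at [390.  286.6 148.3] yaw 3.135 tilt [-0.0022 -0.0026] turn 0 shift mm [-0.4 -1.  -1.7] rows>= 1.0 w 85.3 j6 -0.98
blue px [303.7 179.9] mean [405.9 276. ] rect [401.4, 276.5, 55.8, 28.5] longaxis 0.767
wheel px [319.9 197.4] mean [389.9 284. ] rect [389.4, 282.2, 43.5, 39.5] longaxis 1.564
```

View pics/final.png

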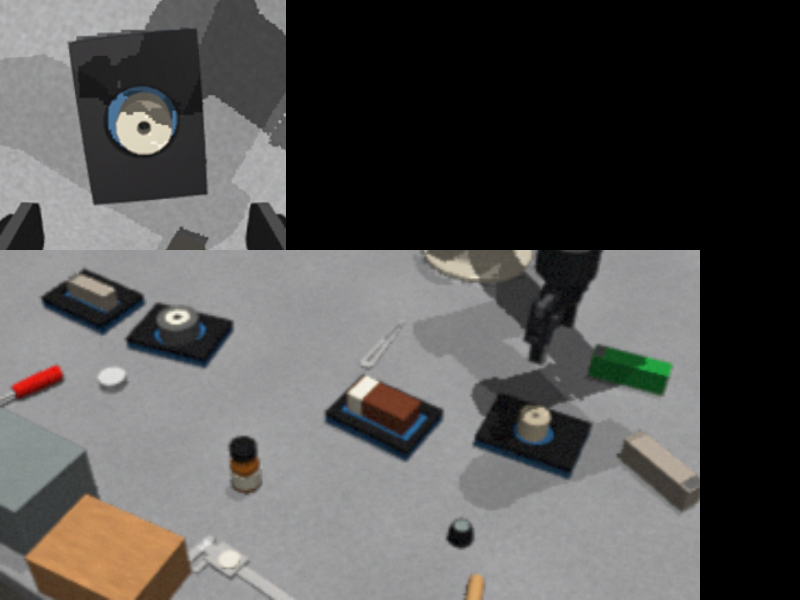

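All four parts sit in their inlays, the bottle is standing and the arm is clear.

```bash
python3 -c "
from bench import *
print(job_done())"
```

```text
the job is handed in; nothing more can be done
None
```

All four parts were set down in their own inlays, and I handed the job in at about 30.5 s of the 112 s allowed. No verdict is reported, so what follows rests on my own checks.

| Part | Measured distance from cut-out centre | TCP height at first contact with the floor |
|---|---|---|
| Large wheel | about 3 mm | 5.6 mm (expected 5.7) |
| Compound bar | about 1.5 mm | 7.8 mm (expected 7.7) |
| Dressing stick | about 1 mm | 10.9 mm (expected 10.9) |
| Small wheel | about 3 mm | 10.7 mm (expected 10.8) |

- **Final view:** all four parts lay flat inside their cut-outs, the amber bottle was standing and the gripper was clear. The green and yellow sticks and the larger grey one were left alone.
- **Fingertip offset disagreed:** the fingertips sit about 23 mm further back than the text says. My first try at the large wheel therefore closed on its top face, with about 6 N of force. I lifted, went lower and gripped it cleanly.
- **Unreliable measurements:** two fits were thrown off by occlusion and not used: the cut-out arc fit for the large wheel, and the blue-floor centroids of filled cut-outs.
- **Picture budget:** I viewed 16 pictures, two past the 14 allowed.

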